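Set the pressure shoe with a flat gauge blade

ROBOT

A 7-joint arm with a two-finger parallel gripper is mounted at the origin on the work surface. World frame = base frame: x ahead of the robot, y to its left, z up, the work surface at z = 0. Lengths are in m, angles in degrees, forces in N, time in s.
With the tool pointing down it reaches from about 0.35 to 0.9 m from the base axis. Payload 7.2 kg.
Tool frame: the origin (TCP) lies midway between the tips of the shut fingers; the grasp point (between the pads) lies 19 mm behind it; z points along the fingers, y is the line along which they close (so a half turn about z gives the same grasp; the last joint's range is limited). The gripper opens to 88 mm and grips with 3 to 60 N. Pads are 20 mm wide; open, the fingers measure 115 mm over their backs; the gripper's body (75 mm by 178 mm) begins 61 mm behind the grasp point.
Start: joints at [-79.824, 23.554, -0.728, 91.456, 0.321, 64.991, -4.71], TCP at [0.152, 0.606, 0.223] pointing down, gripper open.
Joint ranges: [-169.25, 169.25], [-16.82, 113.86], [-84.01, 82.57], [7.8, 145.47], [-59.2, 239.2], [7.22, 106.19], [-163.78, 163.78]. Speed limits (degrees/s): [136.94, 136.94, 172.46, 172.46, 180, 180, 180].

INTERFACE

Orientations are given as [roll, pitch, yaw] about the fixed x, y, z axes, in that order (R = Rz(yaw) Ry(pitch) Rx(roll)).
In Python, from rig import r gives the robot as it stands.
- The arm moves only by the tool drive_tool, never from a script. Its argument "steps" is a list of rows, each a list of 7 numbers: the gripper command: -1 is shut, 1 is fully open, values between are in proportion, then the shift along the tool's x, y, z normalised to -1 to 1, where 1 is 0.2 m, then the turn, a rotation vector about the tool's x, y, z normalised to -1 to 1, where 1 is 90 degrees. A call has 1 to 12 rows; each row shifts and turns the commanded pose from where the row before left it, along the tool's axes as they then stand; what a row does not reach is not made up. A row lasts 1/8 s, in which the tool goes at most 62.5 mm and 10.7 degrees, less where a joint would pass 70% of its speed; a pose out of reach is approached as far as the arm can. A call with a number of a shift or a turn outside -1 to 1 is refused whole. A call with a gripper value outside its range is refused whole. The fingers move at their own pace and stop on an object; "newtons" is the grip in N (left out, the last holds). Time passes only in rows, so rows that do not move let the fingers close. It gives the time, the measured TCP pose, the force, the opening and the grip force at its end, in the units of the state.
- r.get_state(): the state, without advancing time (a new reading comes with each control period).
- r.snapshot(name): name is "scene" or "top"; returns a dict with "frame" (480x640x3 uint8, blue, green, red), "range_z" (480x640 float32, m along the optical axis (not along the pixel's ray), 0 where there is no reading), "fx", "fy", "cx", "cy" (pixels), "xyz" and "rotation" of the camera in the world. Camera axes: x right, y down, z forward; pixel columns grow to the right and rows downward; lengths in m; the calibration is good to about 2 mm. A picture is of the moment at which its call begins.
- r.sign_off(): hands the job in; it is judged then, once.
Trained networks look in the newest picture that a camera, given by its name, has taken for a name from the list of things; names that differ only in an ending like _2 or _b are one class to them, and where a whole thing is asked for, a point or a joint stands for the part that bears it (a point fixed in the world has none). Each returns a list of dicts, best first, with "confidence" (0 to 1); they miss things now and then, are a little off and sometimes report something else, mostly with a low value. They report only what shows in the picture. A call takes as long as a camera call. They do not tell look-alikes from the thing itself.
- r.look_for(thing, camera): "at" ([row, column] in pixels, amid what is visible of it).
- r.regions_of(thing, camera): "pixels" (480x640 bool, what is visible of it) and "at" ([row, column] in pixels, amid what is visible of it).
- r.mark_of(thing, camera): "at" ([row, column] in pixels: a listed point, or the origin of a listed thing).
The state is a dict: "time_s": time; "joints": joint angles; "joint_vel": joint speeds; "effort": joint torques, N m; "tool_pos": TCP position; "tool_rot": TCP orientation; "wrist_force": force on the tool from outside, world axes, zero at the start; "ft_torque": the same for the moment, N m; "grip_width": opening from 0.0 (shut) to 1.0 (fully open); "gripper_force": force on a finger pad.
Only numpy, scipy, OpenCV 4.12 (cv2) and the standard library are available. Lean on these libraries where they do the work, as an engineer would, in place of code of your own. Each camera call takes 0.05 s, during which the arm holds its last target. There are 200 camera calls.

TASK

Slide the setting gauge over against the jig's fence and, keeping it flat on the bed and along the fence, push its blade in under the raised pressure shoe until the line scribed across the blade meets the shoe's front edge. Then press the knob down gently so that the shoe comes to rest on the blade, without squeezing hard, and leave the gauge in place. Do not lift the gauge, and leave the other things alone.

Things in the scene. Friction and masses are not known exactly. Their poses are not given: they have to be found in the camera images.
- jig: bench jig, fixed: dark steel bed 320 (x) x 150 (y), 25 mm thick, its top at z = +25. Origin: centre of the bed's underside. +x: along the bed, the way the blade must go; +y: towards the fence.
- fence (a point): a point on the fence's guiding face, at bed level, at jig x = -50, y = +45. The fence is a straight steel bar 20 mm high above the bed, from jig x = -150 to +50; its face looks to jig -y. Axes as the jig's.
- slot (a point): at bed level below the middle of the shoe's front (-x) edge, at jig x = +77.5, y = +15; axes as the jig's. Green portal: two posts (jig x = +85 to +115) leave a slot 40 mm wide (y = -5 to +35); the crosshead over them is 92 wide, its top 80 above the bed. The shoe hangs in the slot.
- shoe: dark steel pressure shoe, 45 long (jig x = +77.5 to +122.5), 36 wide, 12 thick, on an upright stem; slides only up and down and stays where left (about 3 N moves it down). Origin: centre of its underside. It starts 14 to 20 mm above the bed and must come down on the blade, 8 mm above the bed.
- knob_top (a point): centre of the top of the round black knob (32 mm across) on the shoe's stem, 108 above the shoe's underside. Pressed down it carries the shoe down; once the shoe is stopped, the knob gives on a spring (3 N at first, 9 N after 10 mm), then is solid.
- gauge: setting gauge, 160 g, loose, flat on the bed: wooden stock 70 (x) x 60 (y) x 24 mm high; flat metal blade 75 long, 30 wide, 8 thick, projecting at the bottom of its +x end (x = +35 to +110). Origin: centre of the stock's underside; +x to the tip. Dark line across the blade at x = +65, 45 before the tip. With the stock's +y side on the fence the origin is at jig y = +15.
- gauge_tip (a point): middle of the blade's tip, underside, 110 mm in +x from the gauge's origin. When the line meets the shoe's front edge, the tip is flush with the shoe's far edge (jig x = +122.5).
- wood_ring: small dark wooden ring blank, 28 outside, 8 high, lying on the jig's bed beside the portal; leave it alone. Origin: centre of its underside as it lies (sizes in mm)
- sanding_block: cork sanding block 75 x 45 x 30, on the table on the robot's side of the jig; leave it alone. Origin: centre of its underside as it lies (sizes in mm)
- chuck_key: steel T-shaped chuck key, 82 long, 60 across, 16 high, on the table on the robot's side of the jig; leave it alone. Origin: centre of its underside as it lies (sizes in mm)
- blank: pale wooden block 50 x 50 x 35, on the table beyond the jig's tail end; leave it alone. Origin: centre of its underside as it lies (sizes in mm)
- glue: white bottle, 56 across, 130 high, at the left; leave it alone. Origin: centre of its underside as it lies (sizes in mm)
- mug: white mug, 76 across, 85 high, at the right; leave it alone. Origin: centre of its underside as it lies (sizes in mm)
- chisel: hand tool 200 long lying on the table at the right; leave it alone. Origin: centre of its underside as it lies (sizes in mm)
Things that resemble listed ones, but are neither listed nor needed, are in the scene too. Several things have the shape of the gauge; the one meant has the colours described above.

How it is judged (in metres and radians):
On the way:
1. with the shoe still clear above it, the blade lies under the shoe to its line (within 4 mm), flat, along the fence (stock within 3.5 mm of it, within 0.05 rad) (x of gauge_tip in the frame of jig between 0.1185 and 0.1265 m and y of gauge in the frame of jig above 0.0115 m and angle between the x axis of gauge and the x axis of jig, either way round below 0.05 rad and z of gauge in the frame of jig below 0.027 m and z of shoe in the frame of jig above 0.0345 m), for 0.2 s.
At the end, for the whole second after the job is handed in: The blade lies flat under the shoe with its line within 4 mm of the shoe's front edge, the stock within 3.5 mm of the fence and square to it within 0.05 rad (3 degrees); the shoe's underside is 7 to 9 mm above the bed, resting on the 8 mm blade; all at rest (x of gauge_tip in the frame of jig between 0.1185 and 0.1265 m and y of gauge in the frame of jig above 0.0115 m and angle between the x axis of gauge and the x axis of jig, either way round below 0.05 rad and z of gauge in the frame of jig below 0.027 m and z of shoe in the frame of jig between 0.032 and 0.034 m and linear speed of each of gauge, shoe below 0.01 m/s); the robot touches nothing.
It fails at once if the shoe is pressed on the gauge with more than 15 N (contact force between shoe and gauge above 15 N).
It fails at once if the gauge is lifted more than 10 mm off the bed (z of gauge in the frame of jig above 0.035 m).
It fails at once if another thing on the bench is moved by more than 25 mm (distance of any of wood_ring, sanding_block, chuck_key, blank, glue, mug, chisel from where it was at the start of the episode above 0.025 m).
It also fails if it takes over 54 s, if anything falls off the work surface, if the arm or the gripper's body presses on something with over 40 N, if the wrist force passes 120 N, or if a joint passes its speed limit or range.

## Working session

There is one attempt and no reset: what is moved stays moved. The work goes in short steps, Python scripts to look and compute and a tool call to move; the robot and the scene stay as the last step left them, time stands still between calls to the robot, and variables do not carry over. Pictures are saved under pics/ and viewed, at most 10 in all, crops included, and the job is handed in when it is done.

Besides the shell and the picture viewer there is one more tool, called after "Call:" as name(argument=value, ...) on one line, values as JSON. drive_tool: Moves the arm, as the interface text tells. Its arguments: {"type":"object","properties":{"steps":{"type":"array","items":{"type":"array","items":{"type":"number","minimum":-1,"maximum":1}}},"newtons":{"type":"number"}},"required":["steps"]}

```bash
mkdir -p pics; cat > h.py <<'E'
import numpy as np, cv2
from rig import r
from scipy.spatial.transform import Rotation as R
def cam(s):
    Rm=np.array(s["rotation"],float)
    return Rm if Rm.shape==(3,3) else R.from_euler('xyz',Rm,degrees=True).as_matrix()
def p3(s,row,col,z=None):
    d=np.array([(col-s["cx"])/s["fx"],(row-s["cy"])/s["fy"],1.]); Rm=cam(s); o=np.array(s["xyz"])
    if z is None:
        a=s["range_z"][int(row)-1:int(row)+2,int(col)-1:int(col)+2]; return o+Rm@d*np.median(a[a>0])
    w=Rm@d; return o+w*(z-o[2])/w[2]
def px(s,p):
    c=cam(s).T@(np.array(p)-s["xyz"]); return np.array([s["fy"]*c[1]/c[2]+s["cy"],s["fx"]*c[0]/c[2]+s["cx"]])
E
python3 - <<'E'
from h import *
for c in("top","scene"):
    s=r.snapshot(c); cv2.imwrite(f"pics/{c}1.png",s["frame"]); print(c,s["xyz"],np.round(np.array(s["rotation"]),3).tolist(),s["fx"])
    for t in["jig","fence","slot","shoe","knob_top","gauge","gauge_tip","wood_ring"]:
        for d in r.mark_of(t,c)[:4]:
            rr,cc=d["at"]; print(t,round(d["confidence"],2),np.round([rr,cc]),np.round(p3(s,rr,cc),3))
E
```

```text
top [ 0.20883902 -0.01016383  1.91294615] [-171.726, 0.956, -90.974] 609.4210029881849
jig 0.73 [232. 302.] [0.512 0.063 0.031]
fence 0.65 [221. 281.] [0.547 0.13  0.038]
fence 0.49 [217. 323.] [ 0.56  -0.002  0.024]
slot 0.96 [217. 324.] [ 0.56  -0.004  0.026]
shoe 0.43 [216. 332.] [ 0.545 -0.03   0.106]
knob_top 0.65 [204. 330.] [ 0.573 -0.025  0.153]
gauge 0.65 [299. 399.] [ 0.299 -0.231  0.021]
gauge 0.64 [238. 289.] [0.493 0.105 0.048]
gauge 0.64 [288. 224.] [0.341 0.309 0.025]
gauge 0.62 [197. 383.] [ 0.621 -0.193  0.024]
gauge_tip 0.85 [314. 370.] [ 0.255 -0.141  0.009]
gauge_tip 0.83 [186. 416.] [ 0.66  -0.301  0.003]
gauge_tip 0.82 [230. 324.] [ 0.519 -0.004  0.027]
gauge_tip 0.63 [322. 218.] [ 0.238  0.332 -0.003]
wood_ring 0.54 [268. 449.] [ 0.392 -0.395  0.001]
wood_ring 0.49 [232. 348.] [ 0.511 -0.08   0.026]
scene [ 1.31823413 -0.35009435  0.73621988] [-123.389, 0.18, 66.579] 492.061454940725
jig 0.79 [292. 350.] [0.547 0.05  0.023]
fence 0.58 [283. 381.] [0.568 0.118 0.041]
fence 0.48 [258. 493.] [0.551 0.456 0.005]
slot 0.73 [302. 327.] [ 0.607 -0.032  0.069]
slot 0.58 [260. 417.] [0.484 0.271 0.006]
slot 0.48 [256. 494.] [0.55  0.459 0.008]
shoe 0.76 [298. 320.] [ 0.576 -0.036  0.056]
knob_top 0.7 [297. 288.] [ 0.511 -0.085  0.026]
knob_top 0.63 [258. 322.] [ 0.563 -0.025  0.15 ]
knob_top 0.52 [357. 118.] [ 0.562 -0.446  0.039]
gauge 0.97 [271. 201.] [ 0.332 -0.243  0.022]
gauge 0.86 [230. 406.] [0.372 0.305 0.023]
gauge 0.74 [273. 362.] [0.524 0.092 0.047]
gauge 0.63 [359. 255.] [ 0.655 -0.206  0.022]
gauge_tip 0.74 [252. 236.] [ 0.26  -0.14   0.004]
gauge_tip 0.68 [214. 388.] [0.253 0.321 0.006]
gauge_tip 0.67 [288. 326.] [ 0.603 -0.033  0.102]
gauge_tip 0.65 [380. 204.] [ 0.652 -0.306  0.006]
wood_ring 0.6 [299. 289.] [ 0.524 -0.087  0.032]
wood_ring 0.42 [287. 326.] [ 0.602 -0.033  0.103]
wood_ring 0.38 [257. 321.] [ 0.56  -0.025  0.151]
```

View pics/top1.png

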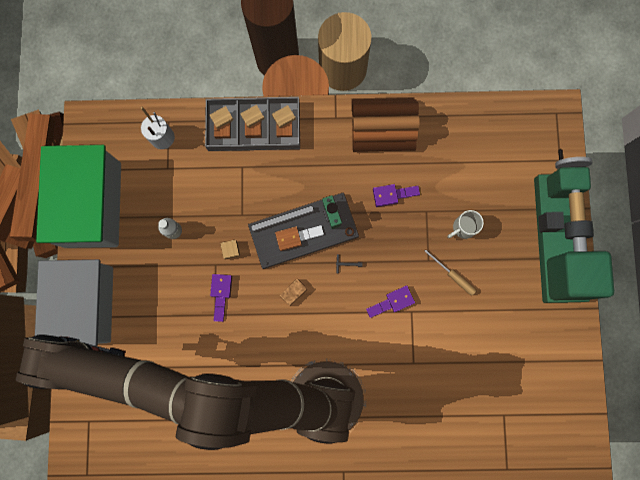

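View pics/scene1.png

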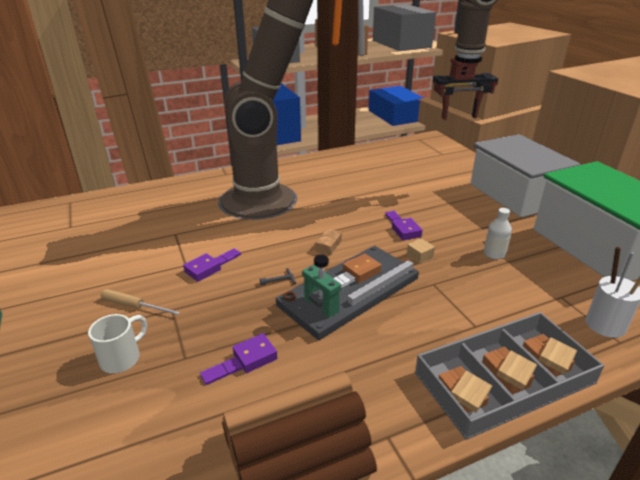

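Candidates for the gauge in the top view: (238,289) has an orange-wood stock and metal blade and lies on the jig. The ones at (299,399), (288,224) and (197,383) are purple look-alikes. I choose (238,289) and will check it in a crop while measuring the poses from depth.

```bash
python3 - <<'E'
from h import *
P=[];C=[]
for c in("top","scene"):
    s=r.snapshot(c); Z=s["range_z"]; v,u=np.mgrid[0:480,0:640]
    d=np.stack([(u-s["cx"])/s["fx"]*Z,(v-s["cy"])/s["fy"]*Z,Z],-1); W=d@cam(s).T+s["xyz"]
    np.savez(f"{c}.npz",W=W,f=s["frame"])
    m=(Z>0)&(abs(W[...,0]-.53)<.17)&(abs(W[...,1]-.04)<.23)
    g=r.regions_of("jig",c)
    jm=m&(W[...,2]>.017)&(W[...,2]<.036)
    n,l,st,ce=cv2.connectedComponentsWithStats(jm.astype(np.uint8),connectivity=4)
    k=1+np.argmax(st[1:,4]); q=W[l==k]
    rc=cv2.minAreaRect(q[:,:2].astype(np.float32)*1000); print(c,"bed",rc,np.median(q[:,2]),np.round(cv2.boxPoints(rc)).tolist())
    hsv=cv2.cvtColor(s["frame"],cv2.COLOR_BGR2HSV)
    o=m&(W[...,2]>.042)&(W[...,2]<.06)&(hsv[...,1]>110)&(hsv[...,0]<22)
    n,l,st,ce=cv2.connectedComponentsWithStats(o.astype(np.uint8)); k=1+np.argmax(st[1:,4]); q=W[l==k]
    print("stock",cv2.minAreaRect(q[:,:2].astype(np.float32)*1000),np.median(q[:,2]),len(q))
    f=m&(W[...,2]>.037)&(W[...,2]<.055)&(hsv[...,1]<60)
    n,l,st,ce=cv2.connectedComponentsWithStats(f.astype(np.uint8)); k=1+np.argmax(st[1:,4]); q=W[l==k]
    print("fence",cv2.minAreaRect(q[:,:2].astype(np.float32)*1000),np.median(q[:,2]),len(q))
    C.append(s["frame"])
a=cv2.resize(C[0][180:280,235:370],(800,592),interpolation=cv2.INTER_CUBIC)
b=cv2.resize(C[1][235:345,265:425],(800,550),interpolation=cv2.INTER_CUBIC)
cv2.imwrite("pics/a.png",a);cv2.imwrite("pics/b.png",b)
E
```

```text
top bed ((521.0095825195312, 61.07783508300781), (151.21031188964844, 320.1921691894531), 17.59362030029297) 0.02579553693709591 [[401.0, 191.0], [497.0, -114.0], [641.0, -69.0], [545.0, 237.0]]
stock ((491.74346923828125, 107.48404693603516), (60.21128845214844, 69.25843048095703), 14.50195026397705) 0.04936472772698408 398
fence ((556.2055053710938, 124.48098754882812), (19.63131332397461, 199.08706665039062), 18.382570266723633) 0.045341975140715585 332
scene bed ((520.7368774414062, 60.67970275878906), (153.65823364257812, 321.35919189453125), 17.82284927368164) 0.0250214694369143 [[398.0, 190.0], [497.0, -116.0], [643.0, -69.0], [545.0, 237.0]]
stock ((491.79296875, 106.45250701904297), (62.58199691772461, 71.91775512695312), 13.88667106628418) 0.04852925054239576 509
fence ((555.7849731445312, 124.83071899414062), (21.555152893066406, 202.50369262695312), 17.114906311035156) 0.04404489667264372 534
```

View pics/b.png

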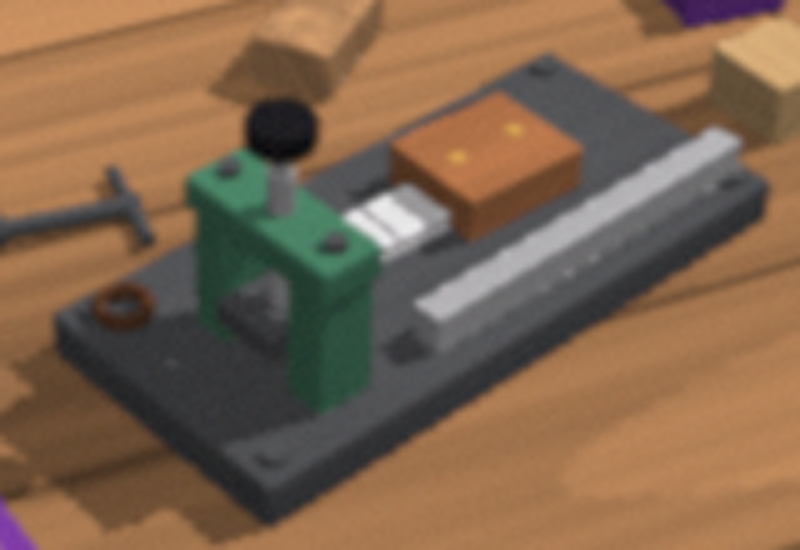

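View pics/a.png

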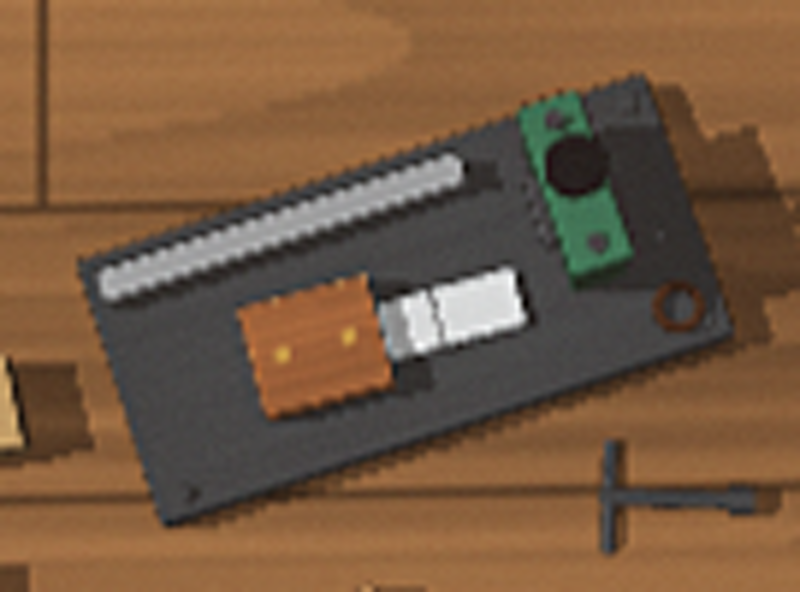

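The crop confirms it: orange stock with a pale blade and a scribed line, at about (238,289) in the top view. Next I work out the first move.

```bash
cat >> h.py <<'E'
A=np.radians(-72.3); JX=np.array([np.cos(A),np.sin(A)]); JY=np.array([-np.sin(A),np.cos(A)]); J0=np.array([.5209,.0609])
def w(jx,jy): return J0+JX*jx/1e3+JY*jy/1e3
def jig(p): q=np.array(p[:2])-J0; return np.round([q@JX*1e3,q@JY*1e3],1)
def rel(jx,jy,z,along):   # along: jig axis of tool y
    st=r.get_state(); M=R.from_euler('xyz',st["tool_rot"],degrees=True).as_matrix(); p=np.array(st["tool_pos"])
    t=np.array([*w(jx,jy),z]); ty=np.array([*(JX if along=='x' else JY),0])
    if ty@M[:,1]<0: ty=-ty
    out=[]
    for s in (1,-1):
        y=s*ty; G=np.c_[np.cross(y,[0,0,-1]),y,[0,0,-1]]
        rv=R.from_matrix(M.T@G).as_rotvec(degrees=True); out.append(np.round(rv,1).tolist())
    print("t",st["time_s"],"pos",np.round(p,4),"rot",np.round(st["tool_rot"],1),"jig",jig(p),"F",np.round(st["wrist_force"],1),"j7",round(st["joints"][6]))
    print("shift tool mm",np.round(M.T@(t-p)*1e3,1),"norm",np.round(M.T@(t-p)/.2,3),"turn deg",out)
E
python3 -c "
from h import *
rel(-53,-70,.10,'x')
print(w(100,15))"
```

```text
t 1.1 pos [0.1521 0.6062 0.2226] rot [180.    0.  165.9] jig [-631.6 -185.5] F [-0.4 -0.5  0.1] j7 -5
shift tool mm [-403.  -431.1  122.6] norm [-2.015 -2.155  0.613] turn deg [[0.0, 0.0, -31.8], [0.0, -0.0, 148.2]]
[ 0.56559323 -0.02980565]
```

Call:
drive_tool(steps=[[-0.09, -0.168, -0.18, 0, 0, 0, 0], [-0.09, -0.168, -0.18, 0, 0, 0, 0], [-0.09, -0.168, -0.18, 0, 0, 0, 0], [-0.09, -0.168, -0.18, 0, 0, 0, 0], [-0.09, -0.168, -0.18, 0, 0, 0, 0], [-0.09, -0.168, -0.18, 0, 0, 0, 0], [-0.09, -0.168, -0.18, 0, 0, 0, 0], [-0.09, -0.168, -0.18, 0, 0, 0, 0], [-0.09, -0.168, -0.18, 0, 0, 0, 0], [-0.09, -0.168, -0.18, 0, 0, 0, 0], [-0.09, -0.168, -0.18, 0, 0, 0, 0], [-0.09, -0.168, -0.18, 0, 0, 0, 0]])

```text
time_s: 2.6
tool_pos: [0.4388, 0.0877, 0.223]
tool_rot: [180.0, 0.0, 165.9]
wrist_force: [2.0, 0.9, -0.6]
grip_width: 0.452
gripper_force: 0.0
```

Call:
drive_tool(steps=[[-0.09, 0, 0, 0, 0, 0, -0.09], [-0.09, 0, 0, 0, 0, 0, -0.09], [-0.09, 0, 0, 0, 0, 0, -0.09], [-0.09, 0, 0, 0, 0, 0, -0.083], [-0.09, 0, 0, 0, 0, 0, 0], [-0.09, 0, 0, 0, 0, 0, 0]])

```text
time_s: 3.35
tool_pos: [0.4381, 0.0891, 0.2227]
tool_rot: [180.0, 0.0, -162.5]
wrist_force: [-0.1, 0.4, -0.8]
grip_width: 0.453
gripper_force: 0.0
```

```bash
python3 -c "
from h import *
rel(-53,-70,.10,'x'); print(r.get_state()['grip_width'])"
```

```text
t 3.35 pos [0.4381 0.0891 0.2227] rot [ 180.     0.  -162.5] jig [-52.  -70.3] F [-0.1  0.4 -0.8] j7 92
shift tool mm [ -0.3   0.9 122.7] norm [-0.001  0.005  0.614] turn deg [[0.0, 0.0, -0.2], [0.0, -0.0, 179.8]]
0.4530374896477476
```

Call:
drive_tool(steps=[[-0.09, 0, 0, 0.25, 0, 0, 0], [-0.09, 0, 0, 0.25, 0, 0, 0], [-0.09, 0, 0, 0.25, 0, 0, 0], [-0.09, 0, 0, 0.12, 0, 0, 0], [-0.09, 0, 0, 0.07, 0, 0, 0], [-0.09, 0, 0, 0, 0, 0, 0]])

```text
time_s: 4.1
tool_pos: [0.4379, 0.089, 0.0343]
tool_rot: [-180.0, -0.1, -162.4]
wrist_force: [0.1, -1.5, 0.1]
grip_width: 0.457
gripper_force: 0.0
```

Call:
drive_tool(steps=[[-0.09, -0.04, 0, 0, 0, 0, 0], [-0.09, -0.04, 0, 0, 0, 0, 0], [-0.09, -0.03, 0, 0, 0, 0, 0], [-0.09, -0.03, 0, 0, 0, 0, 0], [-0.09, -0.03, 0, 0, 0, 0, 0], [-0.09, 0, 0, 0, 0, 0, 0]])

```text
time_s: 4.85
tool_pos: [0.4712, 0.0997, 0.0347]
tool_rot: [-180.0, 0.1, -162.3]
wrist_force: [0.8, -0.9, -0.5]
grip_width: 0.46
gripper_force: 0.0
```

```bash
cat > g.py <<'E'
from h import *
def stock():
  for c in("top","scene"):
    s=r.snapshot(c); Z=s["range_z"]; v,u=np.mgrid[0:480,0:640]
    d=np.stack([(u-s["cx"])/s["fx"]*Z,(v-s["cy"])/s["fy"]*Z,Z],-1); W=d@cam(s).T+s["xyz"]
    hsv=cv2.cvtColor(s["frame"],cv2.COLOR_BGR2HSV)
    o=(Z>0)&(abs(W[...,0]-.53)<.17)&(abs(W[...,1]-.04)<.23)&(W[...,2]>.042)&(W[...,2]<.06)&(hsv[...,1]>110)&(hsv[...,0]<22)
    n,l,st,ce=cv2.connectedComponentsWithStats(o.astype(np.uint8)); k=1+np.argmax(st[1:,4]); q=W[l==k]
    rc=cv2.minAreaRect(q[:,:2].astype(np.float32)*1000); print(c,"stock jig",jig(np.array(rc[0])/1e3),rc[1],"yaw rel",round(rc[2]-17.7,1),len(q))
    cv2.imwrite(f"pics/{c}_now.png",s["frame"])
E
python3 -c "
from g import *
rel(-53,-70,.10,'x'); stock()"
```

```text
t 4.85 pos [0.4712 0.0997 0.0347] rot [-1.800e+02  1.000e-01 -1.623e+02] jig [-52.  -35.5] F [ 0.8 -0.9 -0.5] j7 102
shift tool mm [ 34.4   1.  -65.4] norm [ 0.172  0.005 -0.327] turn deg [[-0.0, 0.1, -0.0], [0.1, 0.0, 180.0]]
top stock jig [146.  -54.8] (0.0, 0.0) yaw rel -17.7 1
scene stock jig [-53.7  -6.2] (87.18820190429688, 72.20281982421875) yaw rel 0.4 582
```

Call:
drive_tool(steps=[[-0.09, -0.02, 0, 0, 0, 0, 0], [-0.09, -0.02, 0, 0, 0, 0, 0], [-0.09, 0, 0, 0, 0, 0, 0]])

```text
time_s: 5.32
tool_pos: [0.4786, 0.102, 0.0347]
tool_rot: [-180.0, 0.0, -162.3]
wrist_force: [-0.2, 0.1, 0.0]
grip_width: 0.451
gripper_force: 0.0
```

Call:
drive_tool(steps=[[-0.09, -0.015, 0, 0, 0, 0, 0], [-0.09, 0, 0, 0, 0, 0, 0]])

```text
time_s: 5.58
tool_pos: [0.4803, 0.1026, 0.0345]
tool_rot: [180.0, -0.1, -162.3]
wrist_force: [-3.2, -0.4, 1.5]
grip_width: 0.452
gripper_force: 1.7
```

Call:
drive_tool(steps=[[-0.09, -0.01, 0, 0, 0, 0, 0], [-0.09, -0.01, 0, 0, 0, 0, 0], [-0.09, 0, 0, 0, 0, 0, 0]])

```text
time_s: 5.95
tool_pos: [0.4803, 0.1026, 0.0339]
tool_rot: [179.9, -0.5, -162.3]
wrist_force: [-12.6, -4.6, 11.4]
grip_width: 0.45
gripper_force: 6.9
```

```bash
python3 -c "
from g import *
rel(-53,-70,.10,'x'); stock()
cv2.imwrite('pics/c.png',cv2.resize(cv2.imread('pics/scene_now.png')[215:345,265:425],(738,600),interpolation=cv2.INTER_CUBIC))"
```

```text
t 5.95 pos [0.4803 0.1026 0.0339] rot [ 179.9   -0.5 -162.3] jig [-52.1 -26. ] F [-12.6  -4.6  11.4] j7 102
shift tool mm [ 44.5   0.9 -65.7] norm [ 0.223  0.005 -0.329] turn deg [[0.1, -0.5, -0.0], [-0.8, -0.1, 180.0]]
top stock jig [-213.7    9.9] (4.362817764282227, 0.0) yaw rel 117.8 2
scene stock jig [-54.2   5.7] (80.36361694335938, 71.97425842285156) yaw rel 0.5 549
```

View pics/c.png

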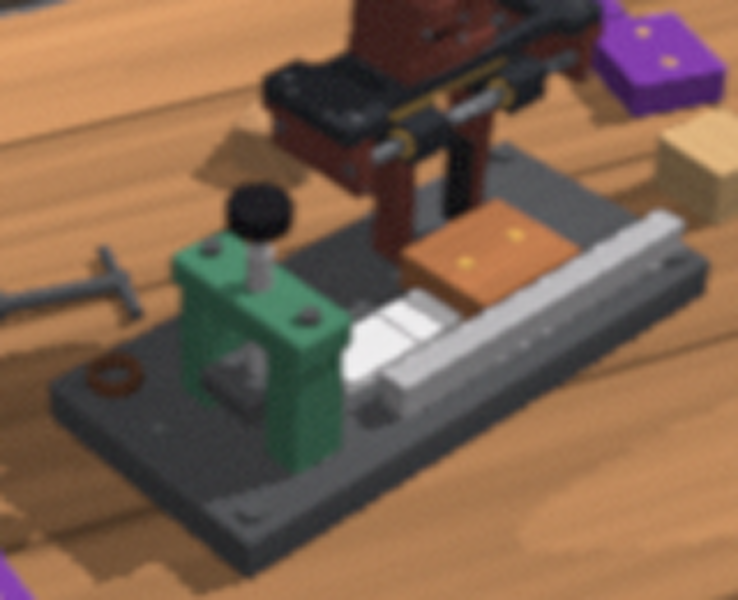

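Call:
drive_tool(steps=[[-0.09, 0.05, 0, 0, 0, 0, 0], [-0.09, 0.05, 0, 0, 0, 0, 0], [-0.64, 0, 0, -0.2, 0, 0, 0], [-0.64, 0, 0, -0.2, 0, 0, 0.1], [-0.64, 0, 0, 0, 0, 0, 0.1], [-0.64, 0, 0, 0, 0, 0, 0.1], [-0.64, 0, 0, 0, 0, 0, 0.1], [-0.64, 0, 0, 0, 0, 0, 0.1], [-0.64, 0, 0, 0, 0, 0, 0.1], [-0.64, 0, 0, 0, 0, 0, 0.1], [-0.64, 0, 0, 0, 0, 0, 0.1], [-0.64, 0, 0, 0, 0, 0, 0.1]])

```text
time_s: 7.55
tool_pos: [0.4659, 0.098, 0.1148]
tool_rot: [179.9, 0.0, 116.4]
wrist_force: [-0.1, -0.4, 0.2]
grip_width: 0.181
gripper_force: 0.0
```

Call:
drive_tool(steps=[[-0.64, 0, 0, 0, 0, 0, 0.1], [-0.64, 0, 0, 0, 0, 0, 0], [-0.64, 0, 0, 0, 0, 0, 0]])

```text
time_s: 7.92
tool_pos: [0.4657, 0.098, 0.1147]
tool_rot: [180.0, -0.0, 107.9]
wrist_force: [-0.6, 0.6, -0.5]
grip_width: 0.18
gripper_force: 0.0
```

```bash
python3 -c "
from g import *
rel(-114,14,.034,'y');stock()"
```

```text
t 7.925 pos [0.4657 0.098  0.1147] rot [180.   -0.  107.9] jig [-52.1 -41.3] F [-0.6  0.6 -0.5] j7 19
shift tool mm [61.7 55.5 80.7] norm [0.308 0.277 0.404] turn deg [[0.0, -0.0, 0.2], [0.0, 0.0, -179.8]]
top stock jig [144.1 -60.6] (0.0, 0.0) yaw rel -17.7 1
scene stock jig [-55.1  15. ] (60.69561767578125, 75.07380676269531) yaw rel -0.5 502
```

Call:
drive_tool(steps=[[-0.64, 0.154, 0.1385, 0, 0, 0, 0], [-0.64, 0.154, 0.1385, 0, 0, 0, 0.002], [-0.64, 0, 0, 0.2, 0, 0, 0], [-0.64, 0, 0, 0.15, 0, 0, 0], [-0.64, 0, 0, 0.054, 0, 0, 0], [-0.64, 0, 0, 0, 0, 0, 0]])

```text
time_s: 8.78
tool_pos: [0.4997, 0.173, 0.0337]
tool_rot: [-180.0, 0.0, 107.5]
wrist_force: [0.8, 0.1, 1.7]
grip_width: 0.184
gripper_force: 0.0
```

Call:
drive_tool(steps=[[-0.64, -0.04, 0, 0, 0, 0, 0], [-0.64, -0.04, 0, 0, 0, 0, 0], [-0.64, -0.04, 0, 0, 0, 0, 0], [-0.64, -0.04, 0, 0, 0, 0, 0], [-0.64, -0.04, 0, 0, 0, 0, 0], [-0.64, -0.04, 0, 0, 0, 0, 0], [-0.64, -0.04, 0, 0, 0, 0, 0], [-0.64, -0.04, 0, 0, 0, 0, 0], [-0.64, 0, 0, 0, 0, 0, 0]])

```text
time_s: 9.9
tool_pos: [0.5192, 0.1112, 0.0338]
tool_rot: [-180.0, 0.0, 107.4]
wrist_force: [-0.2, -0.0, -0.4]
grip_width: 0.178
gripper_force: 0.0
```

```bash
python3 -c "
from g import *
rel(-32.5,14,.034,'y');stock()
cv2.imwrite('pics/d.png',cv2.resize(cv2.imread('pics/scene_now.png')[215:345,265:425],(738,600),interpolation=cv2.INTER_CUBIC))"
```

```text
t 9.9 pos [0.5192 0.1112 0.0338] rot [-180.     0.   107.4] jig [-48.4  13.7] F [-0.2 -0.  -0.4] j7 26
shift tool mm [-15.9   0.4  -0.2] norm [-0.079  0.002 -0.001] turn deg [[-0.0, 0.0, -0.3], [0.1, 0.0, 179.7]]
top stock jig [ 8.  13.3] (59.55799865722656, 52.0750617980957) yaw rel 0.7 256
scene stock jig [-11.2  15.6] (59.40653991699219, 95.79557037353516) yaw rel -1.4 569
```

View pics/d.png

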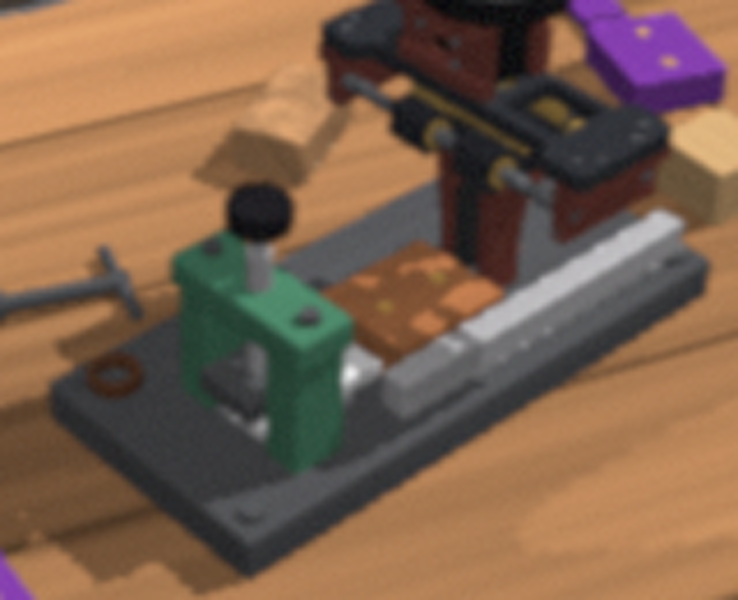

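Call:
drive_tool(steps=[[-0.64, -0.025, 0, 0, 0, 0, -0.003], [-0.64, -0.025, 0, 0, 0, 0, 0], [-0.64, -0.01, 0, 0, 0, 0, 0], [-0.64, 0, 0, 0, 0, 0, 0]])

```text
time_s: 10.5
tool_pos: [0.5228, 0.1006, 0.0339]
tool_rot: [180.0, 0.0, 107.8]
wrist_force: [0.1, 0.2, 0.1]
grip_width: 0.181
gripper_force: 0.0
```

```bash
cat > q.py <<'E'
from g import *
rel(-33,14,.034,'y')
for c in("top","scene"):
    s=r.snapshot(c); Z=s["range_z"]; v,u=np.mgrid[0:480,0:640]
    d=np.stack([(u-s["cx"])/s["fx"]*Z,(v-s["cy"])/s["fy"]*Z,Z],-1); W=d@cam(s).T+s["xyz"]
    q=W[...,:2]-J0; X=q@JX*1e3; Y=q@JY*1e3; H=W[...,2]*1e3
    hsv=cv2.cvtColor(s["frame"],cv2.COLOR_BGR2HSV)
    o=(Z>0)&(Y>-10)&(Y<40)&(X>-40)&(X<75)&(H>43)&(H<55)&(hsv[...,1]>80)&(hsv[...,0]<22)
    x=np.sort(X[o]); print(c,len(x),"front x: max/98/95%",np.round([x[-1],np.percentile(x,98),np.percentile(x,95)],1),"rear 2%",np.round(np.percentile(x,2),1))
    b=(Z>0)&(abs(Y-15)<12)&(X>30)&(X<76)&(H>28)&(H<40); print(" blade visible",b.sum(), np.round([X[b].min(),X[b].max()],1) if b.any() else "")
    kn=(Z>0)&(abs(Y-15)<9)&(abs(X-100)<9)&(H>130); print(" knob z",np.round(np.median(H[kn]),1), "xy",jig(W[...,:2][(Z>0)&(abs(Y-15)<30)&(abs(X-100)<30)&(H>135)].mean(0)))
    fr=s["frame"]
    a=px(s,[*w(55,15),.033]).astype(int); k=fr[a[0]-30:a[0]+30,a[1]-40:a[1]+40]
    cv2.imwrite(f"pics/{c}_z.png",cv2.resize(k,(800,600),interpolation=cv2.INTER_CUBIC)); print(a)
    T=s; 
    # brightness along the blade
    if c=="top":
        g=cv2.cvtColor(fr,cv2.COLOR_BGR2GRAY).astype(np.float32)
        for yy in(8,15,22):
            xs=np.arange(30,90,2.); P=np.array([px(s,[*w(t,yy),.033]) for t in xs]).astype(np.float32)
            print(yy,dict(zip(xs.astype(int).tolist(),cv2.remap(g,P[None,:,1],P[None,:,0],cv2.INTER_LINEAR)[0].astype(int).tolist())))
E
python3 q.py
```

```text
t 10.5 pos [0.5228 0.1006 0.0339] rot [180.    0.  107.8] jig [-37.2  13.9] F [0.1 0.2 0.1] j7 27
shift tool mm [-4.2  0.1 -0.1] norm [-0.021  0.001 -0.001] turn deg [[0.0, 0.0, 0.1], [-0.0, 0.0, -179.9]]
top 169 front x: max/98/95% [44.3 43.4 42.5] rear 2% 0.1
 blade visible 54 [46.8 75.3]
 knob z 152.9 xy [99.5 14.4]
[219 318]
8 {30: 69, 32: 69, 34: 71, 36: 73, 38: 72, 40: 71, 42: 70, 44: 86, 46: 109, 48: 140, 50: 154, 52: 150, 54: 150, 56: 151, 58: 149, 60: 148, 62: 148, 64: 149, 66: 151, 68: 152, 70: 152, 72: 150, 74: 109, 76: 77, 78: 87, 80: 80, 82: 64, 84: 50, 86: 41, 88: 57}
15 {30: 99, 32: 90, 34: 76, 36: 69, 38: 70, 40: 68, 42: 70, 44: 86, 46: 118, 48: 157, 50: 153, 52: 149, 54: 148, 56: 147, 58: 147, 60: 146, 62: 145, 64: 147, 66: 149, 68: 151, 70: 150, 72: 138, 74: 98, 76: 81, 78: 78, 80: 74, 82: 68, 84: 63, 86: 55, 88: 51}
22 {30: 85, 32: 80, 34: 75, 36: 76, 38: 75, 40: 73, 42: 75, 44: 80, 46: 110, 48: 140, 50: 155, 52: 154, 54: 149, 56: 153, 58: 170, 60: 211, 62: 202, 64: 175, 66: 161, 68: 156, 70: 153, 72: 141, 74: 120, 76: 83, 78: 70, 80: 75, 82: 70, 84: 64, 86: 50, 88: 53}
scene 427 front x: max/98/95% [46.7 44.  41.3] rear 2% -32.9
 blade visible 26 [42.3 54.1]
 knob z 151.9 xy [102.5  18.2]
[293 335]
```

View pics/top_z.png

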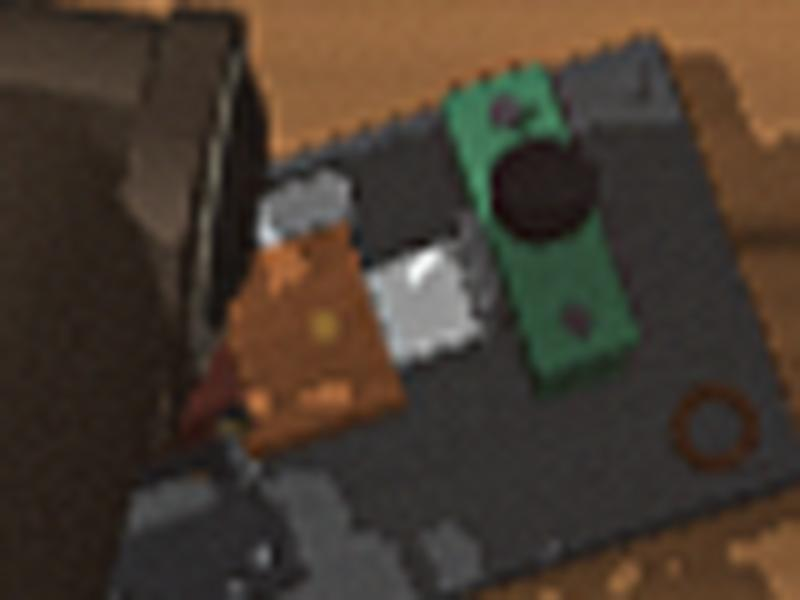

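Call:
drive_tool(steps=[[-0.64, -0.013, 0, 0, 0, 0, 0], [-0.64, 0, 0, 0, 0, 0, 0], [-0.64, 0.05, 0, 0, 0, 0, 0], [-0.64, 0.25, 0, 0, 0, 0, 0], [-0.64, 0.2, 0, 0, 0, 0, 0], [-1, 0, 0, -0.25, 0, 0, 0], [-1, 0, 0, -0.25, 0, 0, 0], [-1, 0.2, 0, -0.25, 0, 0, 0], [-1, 0.2, 0, 0, 0, 0, 0]])

```text
time_s: 11.72
tool_pos: [0.4702, 0.2711, 0.1865]
tool_rot: [179.6, -0.2, 107.7]
wrist_force: [0.0, 0.8, -1.2]
grip_width: 0.004
gripper_force: 0.0
```

```bash
python3 -c "
from g import *
stock()"; python3 q.py
```

```text
top stock jig [12.5 13.6] (59.696468353271484, 68.4545669555664) yaw rel 0.4 380
scene stock jig [12.2 14.4] (62.073204040527344, 71.60138702392578) yaw rel -1.9 468
t 11.825 pos [0.4666 0.2748 0.1831] rot [180.   -0.2 108.2] jig [-220.3   13.3] F [-1.4  0.  -1.1] j7 -1
shift tool mm [-187.7   -1.1  148.6] norm [-0.938 -0.005  0.743] turn deg [[0.0, -0.2, 0.5], [0.3, 0.1, -179.5]]
top 278 front x: max/98/95% [47.3 45.4 43.7] rear 2% -20.5
 blade visible 52 [39.8 75.5]
 knob z 152.9 xy [99.3 14.3]
[219 318]
8 {30: 69, 32: 71, 34: 70, 36: 70, 38: 69, 40: 70, 42: 72, 44: 90, 46: 111, 48: 124, 50: 140, 52: 150, 54: 149, 56: 147, 58: 149, 60: 169, 62: 208, 64: 224, 66: 223, 68: 222, 70: 223, 72: 227, 74: 220, 76: 188, 78: 88, 80: 61, 82: 64, 84: 62, 86: 68, 88: 99}
15 {30: 105, 32: 103, 34: 87, 36: 76, 38: 70, 40: 70, 42: 73, 44: 86, 46: 102, 48: 117, 50: 137, 52: 150, 54: 147, 56: 145, 58: 143, 60: 159, 62: 186, 64: 215, 66: 221, 68: 218, 70: 223, 72: 226, 74: 226, 76: 161, 78: 63, 80: 61, 82: 64, 84: 67, 86: 81, 88: 101}
22 {30: 86, 32: 85, 34: 84, 36: 78, 38: 76, 40: 75, 42: 83, 44: 99, 46: 121, 48: 137, 50: 154, 52: 157, 54: 152, 56: 148, 58: 154, 60: 175, 62: 207, 64: 230, 66: 226, 68: 225, 70: 226, 72: 227, 74: 214, 76: 138, 78: 85, 80: 67, 82: 64, 84: 67, 86: 75, 88: 92}
scene 384 front x: max/98/95% [48.2 46.6 42.2] rear 2% -21.4
 blade visible 20 [44.3 55.3]
 knob z 151.8 xy [102.4  18.2]
[293 335]
```

View pics/top_z.png

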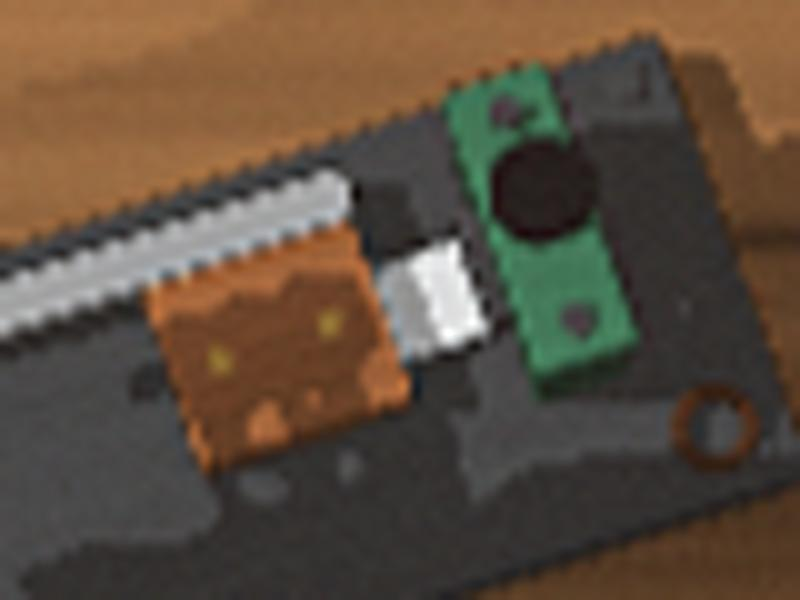

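View pics/scene_z.png

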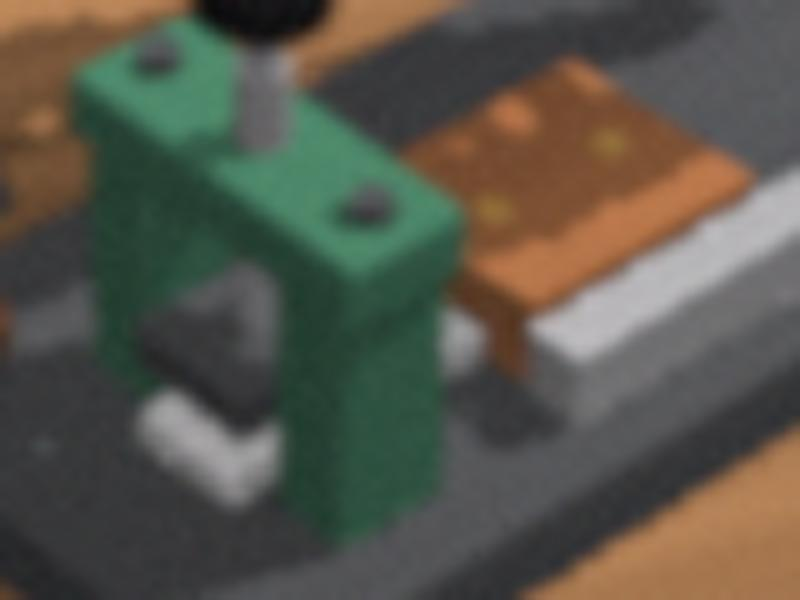

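The stock centre reads 12.5 and 12.2 mm along the jig (target 12.5). In the pictures the stock lies along the fence, and the line has reached the shoe edge. Next, the knob.

Call:
drive_tool(steps=[[-1, -0.2, -0.001, 0, 0, 0, 0], [-1, -0.2, -0.001, 0, 0, 0, 0], [-1, -0.2, -0.001, 0, 0, 0, 0], [-1, -0.2, -0.001, 0, 0, 0, 0], [-1, -0.2, -0.001, 0, 0, 0, 0], [-1, -0.2, -0.001, 0, 0, 0, 0], [-1, -0.2, 0, 0, 0, 0, 0], [-1, -0.2, 0, 0, 0, 0, 0], [-1, 0, 0, 0, 0, 0, 0], [-1, 0, 0, 0, 0, 0, 0]])

```text
time_s: 13.18
tool_pos: [0.5647, -0.0365, 0.1822]
tool_rot: [-179.9, -0.0, 107.7]
wrist_force: [-0.1, -0.2, 0.1]
grip_width: 0.008
gripper_force: 0.0
```

```bash
python3 -c "
from g import *
rel(100,14.7,.157,'y')"
```

```text
t 13.175 pos [ 0.5647 -0.0365  0.1822] rot [-179.9   -0.   107.7] jig [106.1  12.2] F [-0.1 -0.2  0.1] j7 36
shift tool mm [ 6.1  2.6 25.2] norm [0.03  0.013 0.126] turn deg [[-0.1, -0.0, -0.0], [-0.0, 0.1, 180.0]]
```

Call:
drive_tool(steps=[[-1, 0.03, 0.013, 0.06, 0, 0, 0], [-1, 0, 0, 0.066, 0, 0, 0], [-1, 0, 0, 0, 0, 0, 0]])

```text
time_s: 13.55
tool_pos: [0.5649, -0.0287, 0.1559]
tool_rot: [-179.8, -0.0, 107.9]
wrist_force: [-0.9, 0.4, -0.3]
grip_width: 0.007
gripper_force: 0.0
```

Call:
drive_tool(steps=[[-1, 0, 0, 0.015, 0, 0, 0], [-1, 0, 0, 0.015, 0, 0, 0], [-1, 0, 0, 0.015, 0, 0, 0], [-1, 0, 0, 0.015, 0, 0, 0], [-1, 0, 0, 0, 0, 0, 0]])

```text
time_s: 14.18
tool_pos: [0.566, -0.0297, 0.1453]
tool_rot: [-180.0, 0.0, 107.8]
wrist_force: [-0.5, -0.8, 0.2]
grip_width: 0.006
gripper_force: 0.0
```

Call:
drive_tool(steps=[[-1, 0, 0, 0.008, 0, 0, 0], [-1, 0, 0, 0.008, 0, 0, 0], [-1, 0, 0, 0.006, 0, 0, 0], [-1, 0, 0, 0, 0, 0, 0]])

```text
time_s: 14.68
tool_pos: [0.566, -0.0296, 0.141]
tool_rot: [180.0, 0.0, 107.8]
wrist_force: [-0.4, -0.5, 3.1]
grip_width: 0.005
gripper_force: 1.5
```

Call:
drive_tool(steps=[[-1, 0, 0, 0.006, 0, 0, 0], [-1, 0, 0, 0.006, 0, 0, 0], [-1, 0, 0, 0, 0, 0, 0]])

```text
time_s: 15.05
tool_pos: [0.566, -0.0296, 0.1387]
tool_rot: [180.0, 0.0, 107.8]
wrist_force: [-0.6, -0.2, 4.6]
grip_width: 0.003
gripper_force: 2.2
```

The force at 0.1387 m follows the spring line, so the shoe is seated on the blade. Lifting off.

Call:
drive_tool(steps=[[-1, 0, 0, -0.02, 0, 0, 0], [-1, 0, 0, -0.05, 0, 0, 0], [-1, 0, 0, -0.2, 0, 0, 0], [-1, 0, 0, -0.2, 0, 0, 0], [-1, 0.25, 0, 0, 0, 0, 0], [-1, 0.25, 0, 0, 0, 0, 0], [-1, 0.25, 0, 0, 0, 0, 0], [-1, 0.25, 0, 0, 0, 0, 0], [-1, 0.25, 0, 0, 0, 0, 0], [-1, 0.25, 0, 0, 0, 0, 0], [-1, 0, 0, 0, 0, 0, 0], [-1, 0, 0, 0, 0, 0, 0]])

```text
time_s: 16.55
tool_pos: [0.4745, 0.2555, 0.2329]
tool_rot: [180.0, 0.0, 107.8]
wrist_force: [0.5, -0.7, 0.5]
grip_width: 0.004
gripper_force: 0.0
```

```bash
python3 -c "
from g import *
stock()"; python3 q.py | grep -v '{'
```

```text
top stock jig [12.7 13.8] (59.71418762207031, 68.38922119140625) yaw rel -0.2 376
scene stock jig [12.5 15.3] (62.38685989379883, 73.53718566894531) yaw rel 0.3 479
t 16.65 pos [0.475  0.2546 0.2329] rot [180.    0.  107.6] jig [-198.5   15.1] F [-0.5 -0.4 -0.2] j7 -2
shift tool mm [-165.4   -1.   199. ] norm [-0.827 -0.005  0.995] turn deg [[0.0, 0.0, -0.1], [0.0, -0.0, 179.9]]
top 282 front x: max/98/95% [47.5 45.4 43.2] rear 2% -20.5
 blade visible 49 [31.9 75.7]
 knob z 141.7 xy [99.1 14.9]
[219 318]
scene 393 front x: max/98/95% [48.1 47.2 42.7] rear 2% -20.9
 blade visible 17 [43.4 55.3]
 knob z 140.6 xy [101.3  16.8]
[293 335]
```

The knob is at 141 mm, so the shoe sits 8 mm above the bed. The gauge hasn't moved, so I am handing in.

```bash
python3 -c "
from rig import r
print(r.sign_off())"
```

```text
the job is handed in; nothing more can be done
None
```

The job is handed in at about 17 s, with no verdict returned: the gauge lies along the fence with its line at the shoe's front edge (stock within 0.5 mm of target along the jig by camera), the shoe rests on the blade after a press of about 5 N, and the arm is clear.

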